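# Count along the tin rack and push the polish tin into the third gap

## Task

With a fingertip, count the gaps of the tin rack along its rail: starting at the gap next to the brass post, lightly touch the brass plate over the first, second and third gap in that order, filled or empty, and touch none beyond the third. Then push the oxblood tin that lies in front of the rack into that third gap, fully home against the back wall, sliding it flat on the bench without lifting or tipping it, and take the hand away. Leave all the other things where they are.

Things in the scene. Friction and masses are not known exactly. Their poses are not given: they have to be found in the camera images.
- rack: pine rack for polish tins, 428 mm along its y, fixed to the bench, with six gaps side by side, open on top and towards the robot (its -x). Gaps are 62 mm wide between 8 mm dividers (30 mm high), at y = +175, +105, +35, -35, -105, -175 mm from the origin. Dividers' front ends lie at x = -20 mm, the face of the back wall at x = +22 mm; the bench is the floor of the gaps. Origin on the bench at the rack's middle; x points into the gaps, z up
- rail: dark wooden rail along the top of the rack's back wall, 32 mm wide, 428 mm long, top 50 mm above the bench, felt-cushioned: it gives straight down by up to 5 mm (about 1 N to start, 4 N at 5 mm, then hard). One brass plate is let into it over each gap, with 20 mm of wood between plates. Origin on its underside at mid-length, 28 mm behind the rack's origin
- plate_a (a point): brass plate over the gap at the rack's +y end on the rail's top (32 mm across, 50 mm along the rail, flush with the wood, top 50 mm above the bench), centred over that gap; this point lies at the centre of its top face; axes as the rack's
- plate_b (a point): brass plate over the 2nd gap from the +y end on the rail's top (32 mm across, 50 mm along the rail, flush with the wood, top 50 mm above the bench), centred over that gap; this point lies at the centre of its top face; axes as the rack's
- plate_c (a point): brass plate over the 3rd gap from the +y end on the rail's top (32 mm across, 50 mm along the rail, flush with the wood, top 50 mm above the bench), centred over that gap; this point lies at the centre of its top face; axes as the rack's
- plate_d (a point): brass plate over the 4th gap from the +y end on the rail's top (32 mm across, 50 mm along the rail, flush with the wood, top 50 mm above the bench), centred over that gap; this point lies at the centre of its top face; axes as the rack's
- plate_e (a point): brass plate over the 5th gap from the +y end on the rail's top (32 mm across, 50 mm along the rail, flush with the wood, top 50 mm above the bench), centred over that gap; this point lies at the centre of its top face; axes as the rack's
- plate_f (a point): brass plate over the gap at the rack's -y end on the rail's top (32 mm across, 50 mm along the rail, flush with the wood, top 50 mm above the bench), centred over that gap; this point lies at the centre of its top face; axes as the rack's
- post_brass: brass post with a knob, 24 mm across, 70 mm high, fixed 22 mm beyond one end of the rail: counting starts at the gap next to it. Origin at the centre of its foot
- post_dark: the same post in black, at the other end of the rail. Fixed obstacles well to the sides: a pine kit box 268 mm high on the right (beyond y = -0.4 m), a crate of bottles 120 mm high on the left (beyond y = 0.55 m)
- tin: oxblood polish tin to be put away, the only tin in front of the rack: disc 52 mm across, 22 mm high, about 90 g, lying flat and free to slide on the bench; origin at the centre of its underside
- tin_mid (a point): the same tin, its centre half-way up (11 mm above the bench). Against the back wall of a gap it lies at x = -4 mm in the rack's frame, its front then standing 10 mm out of the gap
- tin_ox2: another oxblood tin, same size, already in an end or near-end gap of the rack; leave alone
- tin_black: black tin, same size, already in an end or near-end gap; leave alone
- shoehorn: bone shoehorn, 190 x 26 x 5 mm, lying behind the rack; origin under its middle; leave alone
- welt_brush: narrow welt brush with a beech handle, 165 mm long (its x), 20 mm wide, 24 mm high, lying to the robot's right; origin under its middle; leave alone
- coin_tin: nickel-plated coin tin, 66 mm across, 46 mm high, to the robot's left; origin under its centre; leave alone
- buff_brush: shoe brush, 160 x 56 x 44 mm, lying behind the rack; origin under its middle; leave alone
- dressing: amber bottle of dressing, 52 mm across, 120 mm high, standing to the left of the rack; origin under its centre; leave alone
Things that resemble listed ones, but are neither listed nor needed, are in the scene too. Leave any green or white look-alike of the tin alone.

How it is judged (in metres and radians):
On the way, in this order (a step that is already met when the one before it is completed fails the run):
1. a finger touches the brass plate over the first gap from the brass post (((y of post_brass in the frame of rack above 0 m and contact force between the fingers and rail_c0 above 0.3 N) or (not (y of post_brass in the frame of rack above 0 m) and contact force between the fingers and rail_c5 above 0.3 N))), for 0.1 s.
2. then the plate over the second gap (((y of post_brass in the frame of rack above 0 m and contact force between the fingers and rail_c1 above 0.3 N) or (not (y of post_brass in the frame of rack above 0 m) and contact force between the fingers and rail_c4 above 0.3 N))), for 0.1 s.
3. then the plate over the third gap (((y of post_brass in the frame of rack above 0 m and contact force between the fingers and rail_c2 above 0.3 N) or (not (y of post_brass in the frame of rack above 0 m) and contact force between the fingers and rail_c3 above 0.3 N))), for 0.1 s.
4. then the tin is pushed home into the third gap (x of tin_mid in the frame of rack between -0.01 and 0.004 m and ((y of post_brass in the frame of rack above 0 m and y of tin_mid in the frame of rack between 0.023 and 0.047 m) or (not (y of post_brass in the frame of rack above 0 m) and y of tin_mid in the frame of rack between -0.047 and -0.023 m)) and angle between tin's own z axis and vertical below 0.1 rad and height (world z) of tin_mid below 0.016 m), for 0.2 s.
At the end, for the whole second after the job is handed in: The tin lies flat in the third gap counted from the brass post, within 6 mm of the back wall and at rest; the other loose things are within 15 mm of where they were (all of step 4 and linear speed of tin below 0.02 m/s and distance of each of tin_ox2, tin_black, shoehorn, welt_brush, coin_tin, buff_brush, dressing from where it was at the start of the episode below 0.015 m); the robot touches nothing.
It fails at once if a plate beyond the third gap is touched ((y of post_brass in the frame of rack above 0 m and (contact force between the fingers and rail_c3 above 0.3 N or contact force between the fingers and rail_c4 above 0.3 N or contact force between the fingers and rail_c5 above 0.3 N)) or (not (y of post_brass in the frame of rack above 0 m) and (contact force between the fingers and rail_c0 above 0.3 N or contact force between the fingers and rail_c1 above 0.3 N or contact force between the fingers and rail_c2 above 0.3 N))).
It fails at once if the rail is pressed hard (over 20 N) (contact force between the fingers and rail above 20 N).
It fails at once if the tin is lifted over 8 mm or tipped (height (world z) of tin_mid above 0.019 m or angle between tin's own z axis and vertical above 0.35 rad).
It fails at once if another thing is displaced by more than 15 mm (distance of any of tin_ox2, tin_black, shoehorn, welt_brush, coin_tin, buff_brush, dressing from where it was at the start of the episode above 0.015 m).
It also fails if it takes over 64 s, if anything falls off the work surface, if the arm or the gripper's body presses on something with over 40 N, if the wrist force passes 120 N, or if a joint passes its speed limit or range.

## Robot

A 7-joint arm with a two-finger parallel gripper is mounted at the origin on the work surface. World frame = base frame: x ahead of the robot, y to its left, z up, the work surface at z = 0. Lengths are in m, angles in degrees, forces in N, time in s.
With the tool pointing down it reaches from about 0.425 to 0.875 m from the base axis. Payload 4.7 kg.
Tool frame: the origin (TCP) lies at the very end of the fingers, on their centre line; the grasp point (between the pads) lies 19 mm behind it; x points along the fingers, z is the direction in which the jaws open and shut, and the axes are right-handed (so a half turn about x gives the same grasp; the last joint's range is limited). The gripper opens to 87 mm and grips with 3 to 60 N. Pads are 19 mm wide; open, the fingers measure 117 mm over their backs; the gripper's body (75 mm by 190 mm) begins 51 mm behind the grasp point.
Start: joints at [65.323, 18.392, -4.016, 83.108, 1.295, 78.541, -3.26], TCP at [0.28, -0.587, 0.223] pointing down, gripper open.
Joint ranges: [-163.93, 163.93], [-17.29, 119.83], [-79.2, 71.16], [3.27, 140.29], [-89.18, 269.18], [5.43, 117.66], [-154.24, 154.24]. Speed limits (degrees/s): [147.25, 147.25, 180, 180, 180, 180, 180].

## Interface

Orientations are given as [roll, pitch, yaw] about the fixed x, y, z axes, in that order (R = Rz(yaw) Ry(pitch) Rx(roll)).
In Python, from cell import env gives the robot as it stands. The module is installed in compiled form; this text tells all that it offers.
- The arm moves only by the tool drive_tool, never from a script. Its argument "increments" is a list of rows, each a list of 2 entries, a list of its own where there are three numbers: the shift along the tool's x, y, z scaled (see below), then the turn, a rotation vector about the tool's x, y, z scaled (see below). In form: [[[dx, dy, dz], [wx, wy, wz]], ...]. A call has 1 to 10 rows; each row shifts and turns the commanded pose from where the row before left it, along the tool's axes as they then stand; what a row does not reach is not made up. The controller multiplies each number of a shift by 0.04 m and each number of a turn by 120 degrees. A row lasts 1/10 s, in which the tool goes at most 50 mm and 8.59 degrees, less where a joint would pass 70% of its speed; a pose out of reach is approached as far as the arm can. A call with a number of a shift or a turn outside -1 to 1 is refused whole. A call with a gripper value outside its range is refused whole. "hand" is the gripper's target within -1 to 1 (fully open at 1, half-way at 0, shut at -1), set as the call begins (left out, the last holds). The fingers move at their own pace and stop on an object; "squeeze" is the grip in N (left out, the last holds). Time passes only in rows, so rows that do not move let the fingers close. It gives the time, the measured TCP pose, the force and the opening at its end, in the units of the state.
- env.get_obs(): the state, without advancing time (a new reading comes with each control period).
- env.read_camera(name): name is "scene" or "top" or "wrist"; returns a dict with "frame" (400x640x3 uint8, red, green, blue), "fx", "fy", "cx", "cy" (pixels), "distortion" ([k1, k2, p1, p2, k3] as OpenCV has them; the pictures are not rectified), "R" (3x3) and "t" (3): a world point X has camera coordinates R X + t. Camera axes: x right, y down, z forward; pixel columns grow to the right and rows downward; lengths in m; the calibration is good to about 2 mm. A picture is of the moment at which its call begins. There is no depth.
- env.sign_off(): hands the job in, once; it reports no verdict.
The state is a dict: "time_s": time; "qpos": joint angles; "joint_velocities": joint speeds; "effort": joint torques, N m; "tool_pos": TCP position; "tool_rot": TCP orientation; "force": force on the tool from outside, world axes, zero at the start; "wrist_torque": the same for the moment, N m; "grip_width": finger opening in m.
Only numpy, scipy, OpenCV 4.12 (cv2) and the standard library are available. Lean on these libraries where they do the work, as an engineer would, in place of code of your own. Each camera call takes 0.05 s, during which the arm holds its last target.

## Working session

There is one attempt and no reset: what is moved stays moved. The work goes in short steps, Python scripts to look and compute and a tool call to move; the robot and the scene stay as the last step left them, time stands still between calls to the robot, and variables do not carry over. Pictures are saved under pics/ and viewed, and the job is handed in when it is done.

Besides the shell and the picture viewer there is one more tool, called as name(argument=value, ...), one argument or row to a line, values as JSON. drive_tool: Moves the arm, as the interface text tells. Shifts and turns lie within -1 to 1; 1 stands for 0.04 m of shift or 120 degrees of turn. Its arguments: {"type":"object","properties":{"increments":{"type":"array"},"hand":{"type":"number"},"squeeze":{"type":"number"}},"required":["increments"]}

```bash
mkdir -p pics; ls; python3 - <<'E'
from cell import env
import cv2
print(env.get_obs())
for n in ["scene","top","wrist"]:
    c=env.read_camera(n); cv2.imwrite(f"pics/{n}0.png",c["frame"][:,:,::-1])
    print(n,{k:v for k,v in c.items() if k!="frame"})
E
```

```text
pics
{'time_s': 0.0, 'qpos': array([65.32416003, 18.43810019, -4.01567765, 83.17585296,  1.29595601,
       78.54219095, -3.25753664]), 'joint_velocities': array([-0.10265456, -0.00678234,  0.06929592,  0.06149475,  0.04924461,
       -0.05166075, -0.05528661]), 'effort': array([-9.09007031e-05, -4.91289282e+01, -4.04202528e-01, -3.12525308e+01,
       -6.39335182e-02,  4.35924833e-02,  1.60478262e-04]), 'tool_pos': array([ 0.27936903, -0.58626906,  0.2214641 ]), 'tool_rot': array([-176.49430172,   89.88894899,  118.99410177]), 'force': array([ 0.08762119,  0.55307975, -0.04165734]), 'wrist_torque': array([ 0.01002203,  0.02201019, -0.02544926]), 'grip_width': 0.08696198414031038}
scene {'fx': 400.02580293295324, 'fy': 400.02580293295324, 'cx': 320.944382005408, 'cy': 196.1217487704662, 'distortion': array([-0.04826273,  0.        ,  0.        ,  0.        ,  0.        ]), 'R': array([[ 0.59961353,  0.80025895,  0.00701606],
       [ 0.42319504, -0.30962397, -0.85149219],
       [-0.67924191,  0.5135354 , -0.52432034]]), 't': array([-0.35538501, -0.16368194,  1.43332899])}
top {'fx': 411.1918236862973, 'fy': 411.1918236862973, 'cx': 320.43646398106205, 'cy': 202.12198666056062, 'distortion': array([-0.08724415,  0.        ,  0.        ,  0.        ,  0.        ]), 'R': array([[-0.00238663, -0.9999896 ,  0.00388533],
       [-0.9827145 ,  0.00162614, -0.18512043],
       [ 0.18511219, -0.00425998, -0.98270816]]), 't': array([0.02394423, 0.55588924, 0.99484278])}
wrist {'fx': 354.91616321876177, 'fy': 354.91616321876177, 'cx': 313.6632009689988, 'cy': 194.0322606018219, 'distortion': array([-0.0519372,  0.       ,  0.       ,  0.       ,  0.       ]), 'R': array([[ 0.43060007, -0.90254042, -0.00208908],
       [-0.86585674, -0.41374937,  0.28125356],
       [-0.25470706, -0.11929896, -0.95963122]]), 't': array([-0.64977075, -0.03526855,  0.39015974])}
```

View pics/top0.png

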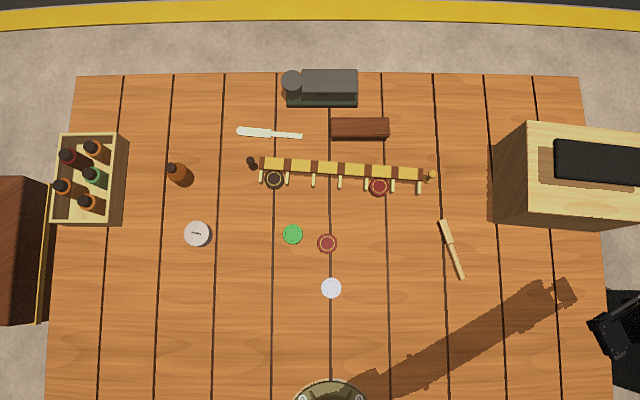

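View pics/scene0.png

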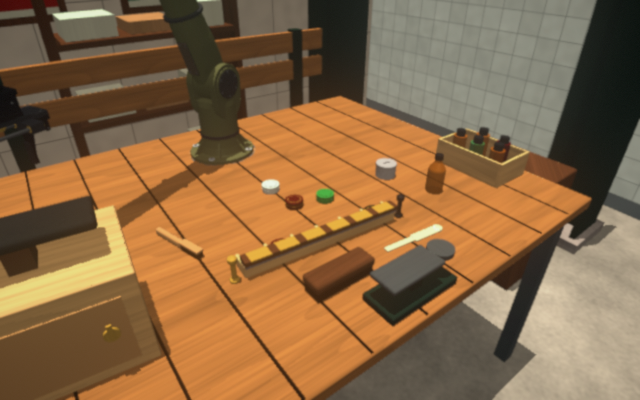

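```bash
python3 - <<'E'
import cv2
a=cv2.imread("pics/top0.png")[140:300,235:450]
a=a[:115]
cv2.imwrite("pics/topz.png",cv2.resize(a,None,fx=3.7,fy=3.7,interpolation=cv2.INTER_CUBIC))
a=cv2.imread("pics/scene0.png")[165:300,220:420]
cv2.imwrite("pics/scz.png",cv2.resize(a,None,fx=4,fy=4,interpolation=cv2.INTER_CUBIC))
E
```

```text
(no output)
```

View pics/topz.png

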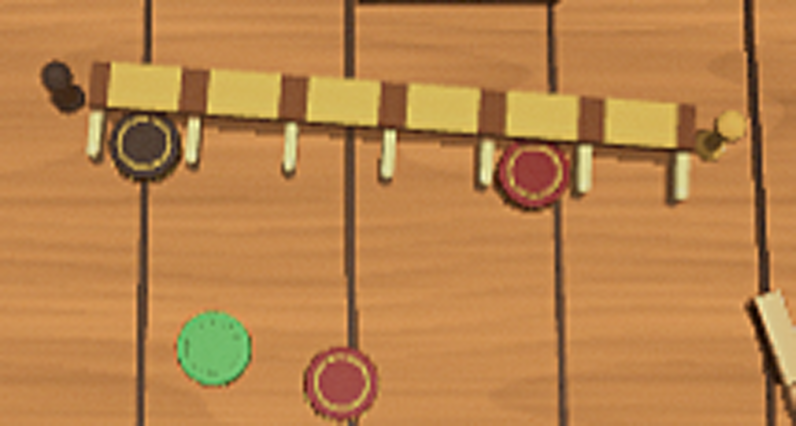

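View pics/scz.png

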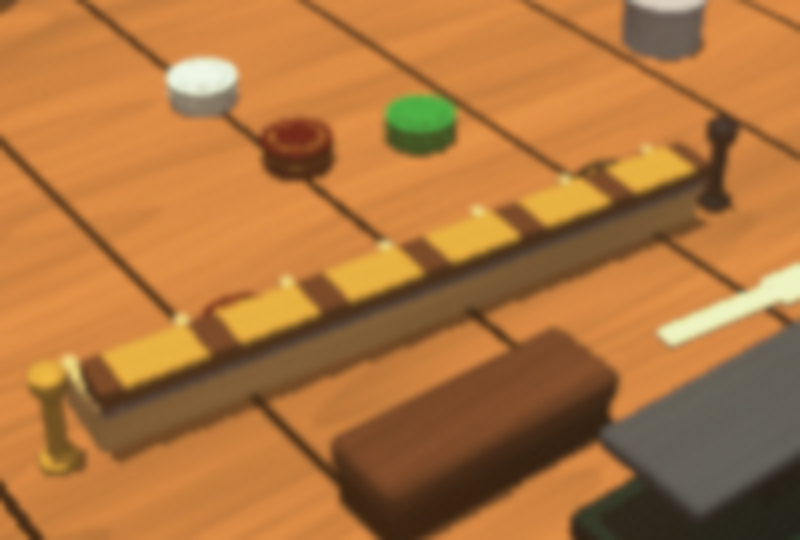

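```bash
cat > h.py <<'E'
from cell import env
import cv2, numpy as np
def ray(c,u,z):
    K=np.array([[c["fx"],0,c["cx"]],[0,c["fy"],c["cy"]],[0,0,1]])
    p=cv2.undistortPoints(np.array([[u]],float),K,np.array(c["distortion"],float))[0,0]
    R=np.array(c["R"]);t=np.array(c["t"]);o=-R.T@t;d=R.T@np.array([p[0],p[1],1.])
    return o+d*(z-o[2])/d[2]
def blobs(m,lo,hi):
    n,l,s,ce=cv2.connectedComponentsWithStats(m.astype(np.uint8))
    return [(ce[i],s[i]) for i in range(1,n) if lo<=s[i][4]<=hi]
E
python3 - <<'E'
from h import *
for n in ["top","scene"]:
    c=env.read_camera(n); f=c["frame"]; hsv=cv2.cvtColor(f,cv2.COLOR_RGB2HSV); h,s,v=[hsv[...,i].astype(int) for i in range(3)]
    m=(h>=20)&(h<=28)&(s>130)&(v>150)
    if n=="scene": m=(h>=18)&(h<=28)&(s>150)&(v>150)
    P=[]
    for ce,st in blobs(m,25,500):
        X=ray(c,ce,0.05); print(n,ce.round(1),st,X.round(4))
    m=((h<=7)|(h>=172))&(s>120)&(v>50)
    for ce,st in blobs(m,40,900):
        print(" red",ce.round(1),st,ray(c,ce,0.022).round(4))
    m=(h>45)&(h<80)&(s>80)
    for ce,st in blobs(m,40,900): print(" green",ce.round(1),st,ray(c,ce,0.022).round(4))
E
```

```text
top [273.6 163. ] [264 157  20  13 230] [0.66   0.1444 0.05  ]
top [300.4 165. ] [291 159  20  13 229] [0.6544 0.0745 0.05  ]
top [327.2 166.9] [318 161  20  13 234] [0.6493 0.005  0.05  ]
top [354.2 168.8] [345 163  20  13 234] [ 0.644  -0.0649  0.05  ]
top [381.  170.9] [372 165  19  13 230] [ 0.6386 -0.1346  0.05  ]
top [407.8 172.9] [398 167  20  13 233] [ 0.6331 -0.2044  0.05  ]
top [432.3 173.1] [429 170   7   7  38] [ 0.6327 -0.2689  0.05  ]
top [ 44.3 220.4] [ 41 195   7  51  60] [0.5085 0.7504 0.05  ]
top [ 33.8 317.7] [ 27 305  10  20  31] [0.2578 0.7542 0.05  ]
 red [ 70.2 156.7] [ 61 148  17  17  84] [0.6908 0.7155 0.022 ]
 red [378.4 187.3] [369 177  20  19  96] [ 0.6013 -0.1307  0.022 ]
 red [378.9 185.8] [374 181  11  11 100] [ 0.6053 -0.132   0.022 ]
 red [326.8 243.4] [317 234  20  20 109] [0.4533 0.0066 0.022 ]
 red [326.7 242.9] [321 237  13  12 113] [0.4548 0.0068 0.022 ]
 green [ 93.9 175.6] [ 85 167  15  17  79] [0.636  0.6396 0.022 ]
 green [292.3 233.8] [283 224  20  20 303] [0.4783 0.0956 0.022 ]
scene [382.  206.9] [372 202  21  11 141] [0.6604 0.1463 0.05  ]
scene [360.8 215. ] [351 209  21  13 155] [0.6556 0.0772 0.05  ]
scene [337.7 223.6] [327 217  23  14 170] [0.6503 0.0073 0.05  ]
scene [313.1 232.9] [302 226  24  14 186] [ 0.6451 -0.0625  0.05  ]
scene [286.9 242.8] [275 235  25  16 204] [ 0.6403 -0.1324  0.05  ]
scene [258.5 253.3] [246 246  26  16 232] [ 0.6346 -0.2024  0.05  ]
scene [231.5 258.2] [227 255  10   8  57] [ 0.6147 -0.2575  0.05  ]
scene [232.5 280.3] [230 277   7   6  26] [ 0.6775 -0.2861  0.05  ]
 red [14.8  4.7] [  0   0  33  12 329] [-6.5379 -0.34    0.022 ]
 red [50.5  3. ] [43  0 16  8 97] [-6.3065  0.1169  0.022 ]
 green [636.5  53.4] [632  43   8  19  50] [0.2485 3.2612 0.022 ]
 green [634.7  80. ] [626  61  14  37 128] [0.535  2.3434 0.022 ]
 green [324.7 193.5] [317 189  16  10 131] [0.4832 0.0951 0.022 ]
```

```bash
cat >> h.py <<'E'
from scipy.spatial.transform import Rotation as Ro
YAW=np.arctan2(-.0268,.3488)   # rack yaw
xa=np.array([np.cos(YAW),np.sin(YAW),0]); ya=np.array([-np.sin(YAW),np.cos(YAW),0])
RO=np.array([.619,-.027,0])
def rk(x,y,z=0): return RO+xa*x+ya*y+np.array([0,0,z])
def torack(p): d=np.array(p)-RO; return np.array([d@xa,d@ya,p[2]])
def cur():
    o=env.get_obs(); return o,np.array(o["tool_pos"]),Ro.from_euler("xyz",o["tool_rot"],degrees=True)
def goal(psi=0,s=-1):  # tool down, jaw axis at s*rack y turned by psi deg
    z=s*(Ro.from_euler("z",psi,degrees=True).apply(ya)); x=np.array([0,0,-1.]); y=np.cross(z,x)
    return Ro.from_matrix(np.c_[x,y,z])
def need(p,G):
    o,c,R=cur(); sh=R.inv().apply(np.array(p)-c)/.04; w=(R.inv()*G).as_rotvec(degrees=True)/120
    print("t",round(o["time_s"],2),"pos",c.round(4),"rack",torack(c).round(4),"F",np.round(o["force"],2),"w",round(o["grip_width"],4))
    print("shift(tool) units",sh.round(3),"turn units",w.round(3),"deg",(w*120).round(1), "need m",(np.array(p)-c).round(4))
E
python3 - <<'E'
from h import *
o,c,R=cur(); print(R.as_matrix().round(3)); print(c)
for s in (1,-1): need([.45,-.2,.22],goal(0,s))
print(o["qpos"].round(1))
print("plates f e d",[rk(.028,y,.05).round(4) for y in(-.175,-.105,-.035)],"tin home",rk(-.004,-.035))
c=env.read_camera("top")
for u in [(495,222),(525,122),(331,288),(447,222),(462,277)]: print(u,ray(c,u,0.0).round(3),ray(c,u,0.27).round(3))
E
```

```text
[[-0.     0.903  0.43 ]
 [ 0.001  0.43  -0.903]
 [-1.    -0.    -0.001]]
[ 0.27953406 -0.58655774  0.22207352]
t 0.25 pos [ 0.2795 -0.5866  0.2221] rack [-0.2956 -0.5839  0.2221] F [ 0.19 -0.74 -0.53] w 0.0873
shift(tool) units [ 0.057  8.005 -6.89 ] turn units [-1.251e+00 -0.000e+00 -1.000e-03] deg [-1.501e+02 -0.000e+00 -1.000e-01] need m [ 0.1705  0.3866 -0.0021]
t 0.25 pos [ 0.2795 -0.5866  0.2221] rack [-0.2956 -0.5839  0.2221] F [ 0.19 -0.74 -0.53] w 0.0873
shift(tool) units [ 0.057  8.005 -6.89 ] turn units [ 0.249 -0.     0.   ] deg [29.9 -0.   0. ] need m [ 0.1705  0.3866 -0.0021]
[65.3 18.4 -4.  83.1  1.3 78.5 -3.3]
plates f e d [array([ 0.6335, -0.2036,  0.05  ]), array([ 0.6389, -0.1338,  0.05  ]), array([ 0.6442, -0.064 ,  0.05  ])] tin home [ 0.61233044 -0.06159071  0.        ]
(495, 222) [ 0.51  -0.448  0.   ] [ 0.473 -0.329  0.27 ]
(525, 122) [ 0.798 -0.563  0.   ] [ 0.689 -0.415  0.27 ]
(331, 288) [ 0.34  -0.004  0.   ] [0.346 0.004 0.27 ]
(447, 222) [ 0.511 -0.316  0.   ] [ 0.474 -0.23   0.27 ]
(462, 277) [ 0.365 -0.348  0.   ] [ 0.364 -0.254  0.27 ]
```

View pics/wrist0.png

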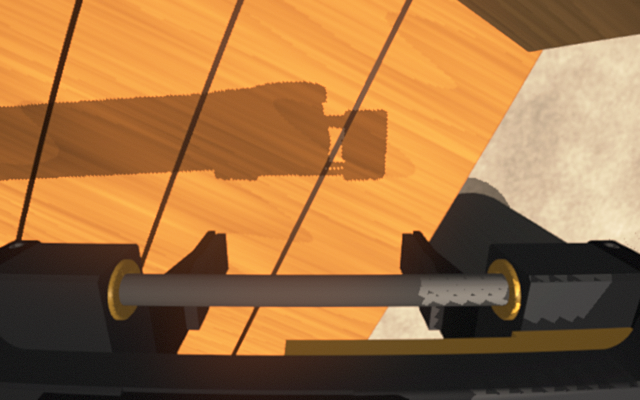

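drive_tool(
  increments=[
    [[0,0.5,-0.6],[0.025,0,0]],
    [[0,0.5,-0.6],[0.025,0,0]],
    [[0,0.5,-0.6],[0.025,0,0]],
    [[0,0.5,-0.6],[0.025,0,0]],
    [[0,0.4,-0.7],[0.025,0,0]],
    [[0,0.4,-0.7],[0.025,0,0]],
    [[0,0.4,-0.7],[0.025,0,0]],
    [[0,0.3,-0.7],[0.025,0,0]],
    [[0,0.3,-0.7],[0.025,0,0]],
    [[0,0.3,-0.7],[0.025,0,0]],
  ],
  hand=-1,
  squeeze=5,
)

```text
time_s: 1.3
tool_pos: [0.3858, -0.2914, 0.2227]
tool_rot: [22.7, 90.0, -71.9]
force: [0.1, -0.3, 0.3]
grip_width: 0.0151
```

```bash
python3 - <<'E'
from h import *
need(rk(.028,-.175,.12),goal()); print(env.get_obs()["qpos"].round(1))
E
```

```text
t 1.3 pos [ 0.3858 -0.2914  0.2227] rack [-0.2123 -0.2815  0.2227] F [ 0.08 -0.3   0.31] w 0.0151
shift(tool) units [ 2.568  5.995 -2.689] turn units [-0.002  0.    -0.   ] deg [-0.3  0.  -0. ] need m [ 0.2478  0.0878 -0.1027]
[ 48.9  -1.4 -14.7 105.5  -0.3  75.8 -60.4]
```

drive_tool(
  increments=[
    [[0,0.4,-0.5],[0,0,0]],
    [[0,0.6,-0.5],[0,0,0]],
    [[0.2,0.7,-0.5],[0,0,0]],
    [[0.3,0.8,-0.5],[0,0,0]],
    [[0.4,0.8,-0.4],[0,0,0]],
    [[0.4,0.8,-0.3],[0,0,0]],
    [[0.4,0.8,0],[0,0,0]],
    [[0.4,0.6,0],[0,0,0]],
    [[0.3,0.4,0],[0,0,0]],
    [[0.1,0.1,0],[0,0,0]],
  ],
)

```text
time_s: 2.3
tool_pos: [0.6337, -0.2032, 0.1202]
tool_rot: [-120.9, 89.8, 144.6]
force: [0.1, 1.0, 0.1]
grip_width: 0.0003
```

```bash
python3 - <<'E'
from h import *
need(rk(.028,-.175,.06),goal()); print(env.get_obs()["qpos"].round(1))
for n in("scene","top"):
    c=env.read_camera(n); cv2.imwrite(f"pics/{n}1.png",c["frame"][:,:,::-1])
a=cv2.imread("pics/scene1.png")[130:300,150:390]
cv2.imwrite("pics/scz1.png",cv2.resize(a,None,fx=3.3,fy=3.3,interpolation=cv2.INTER_CUBIC))
E
```

```text
t 2.3 pos [ 0.6337 -0.2032  0.1202] rack [ 0.0282 -0.1745  0.1202] F [0.11 1.02 0.11] w 0.0003
shift(tool) units [ 1.506e+00 -1.000e-03  1.400e-02] turn units [-0.001 -0.001  0.001] deg [-0.1 -0.1  0.1] need m [-0.0002 -0.0005 -0.0602]
[ 32.7  25.6 -22.6  87.   10.1  69.5 -86. ]
```

View pics/scz1.png

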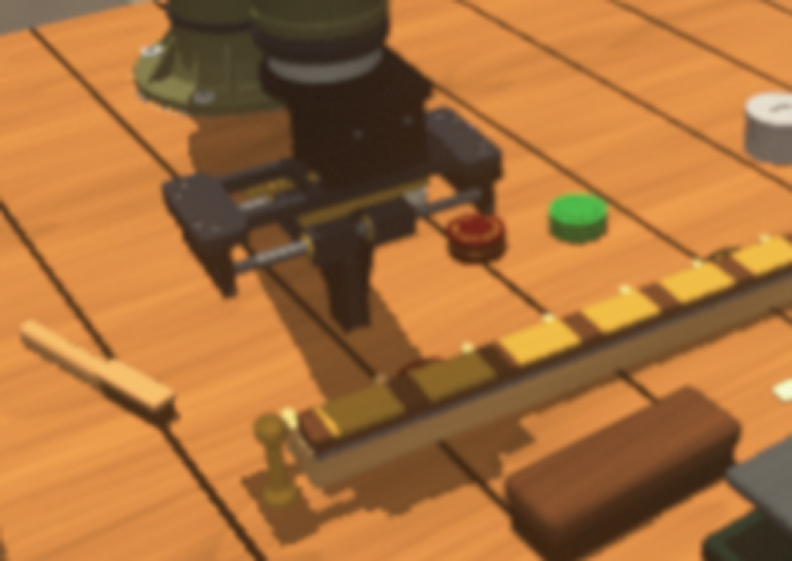

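The scene view shows the closed fingertips over the plate next to the brass post, with clear air below them. I'm lowering now.

drive_tool(
  increments=[
    [[0.4,0,0],[0,0,0]],
    [[0.5,0,0],[0,0,0]],
    [[0.4,0,0],[0,0,0]],
    [[0.2,0,0],[0,0,0]],
    [[0.1,0,0],[0,0,0]],
    [[0.05,0,0],[0,0,0]],
    [[0.05,0,0],[0,0,0]],
    [[0.05,0,0],[0,0,0]],
  ],
)

```text
time_s: 3.2
tool_pos: [0.6339, -0.204, 0.0533]
tool_rot: [72.9, 89.9, -21.7]
force: [0.2, -0.0, -0.2]
grip_width: 0.0006
```

drive_tool(
  increments=[
    [[0.05,0,0],[0,0,0]],
    [[0.05,0,0],[0,0,0]],
    [[0.04,0,0],[0,0,0]],
    [[0,0,0],[0,0,0]],
    [[0,0,0],[0,0,0]],
    [[0,0,0],[0,0,0]],
  ],
)

```text
time_s: 3.8
tool_pos: [0.6337, -0.2039, 0.0474]
tool_rot: [73.4, 89.9, -21.1]
force: [0.5, 0.9, 1.7]
grip_width: 0.0002
```

drive_tool(
  increments=[
    [[0.02,0,0],[0,0,0]],
    [[0,0,0],[0,0,0]],
    [[0,0,0],[0,0,0]],
    [[0,0,0],[0,0,0]],
  ],
)

```text
time_s: 4.2
tool_pos: [0.6337, -0.2039, 0.0464]
tool_rot: [73.2, 90.0, -21.3]
force: [0.9, -0.0, 2.9]
grip_width: 0.0003
```

```bash
python3 - <<'E'
from h import *
need(rk(.028,-.105,.047),goal())
c=env.read_camera("scene"); a=c["frame"][150:300,190:390,::-1]
cv2.imwrite("pics/sc2.png",cv2.resize(a,None,fx=4,fy=4,interpolation=cv2.INTER_CUBIC))
E
```

```text
t 4.2 pos [ 0.6337 -0.2039  0.0464] rack [ 0.0282 -0.1753  0.0464] F [ 0.85 -0.01  2.88] w 0.0003
shift(tool) units [-0.016 -0.008 -1.757] turn units [-0.001  0.    -0.   ] deg [-0.1  0.  -0. ] need m [0.0052 0.0701 0.0006]
```

View pics/sc2.png

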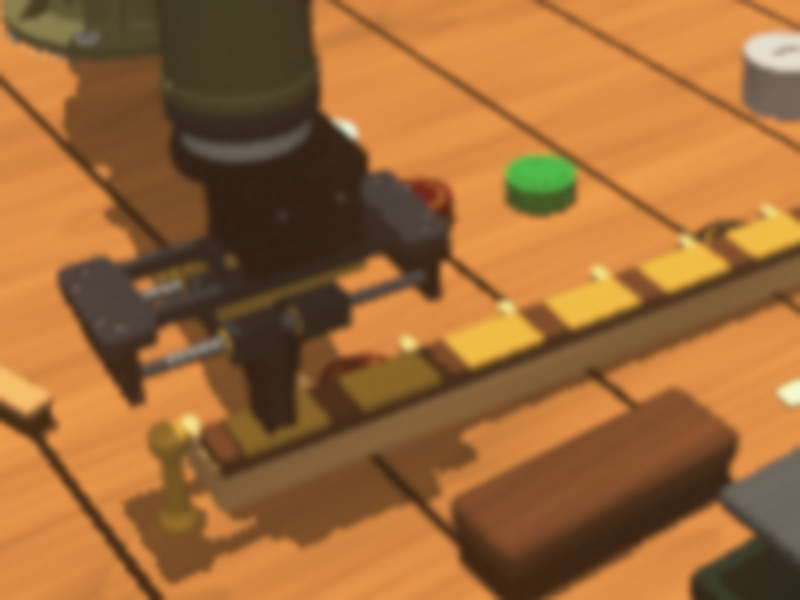

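The fingertip stands on the middle of plate f (around 275,415 in the zoom) with about 2.9 N. Next is plate e.

drive_tool(
  increments=[
    [[-0.5,0,0],[0,0,0]],
    [[-0.1,0,-0.35],[0,0,0]],
    [[0,0,-0.5],[0,0,0]],
    [[0,0,-0.5],[0,0,0]],
    [[0,0,-0.3],[0,0,0]],
    [[0,0,-0.1],[0,0,0]],
    [[0.2,0,0],[0,0,0]],
    [[0.15,0,0],[0,0,0]],
    [[0.05,0,0],[0,0,0]],
    [[0.05,0,0],[0,0,0]],
  ],
)

```text
time_s: 5.25
tool_pos: [0.6383, -0.1352, 0.0513]
tool_rot: [-73.9, 89.9, -168.5]
force: [-0.6, 0.3, 0.5]
grip_width: 0.0003
```

drive_tool(
  increments=[
    [[0.05,0,0],[0,0,0]],
    [[0.05,0,0],[0,0,0]],
    [[0.03,0,0],[0,0,0]],
    [[0.02,0,0],[0,0,0]],
    [[0,0,0],[0,0,0]],
    [[0,0,0],[0,0,0]],
    [[0,0,0],[0,0,0]],
  ],
)

```text
time_s: 5.95
tool_pos: [0.639, -0.1345, 0.0464]
tool_rot: [44.9, 90.0, -49.6]
force: [-0.6, -1.1, 2.9]
grip_width: 0.0006
```

```bash
python3 - <<'E'
from h import *
need(rk(.028,-.105,.0465),goal())
E
```

```text
t 5.95 pos [ 0.639  -0.1345  0.0464] rack [ 0.0282 -0.1056  0.0464] F [-0.63 -1.05  2.94] w 0.0006
shift(tool) units [-0.001 -0.005 -0.016] turn units [-0.001  0.    -0.   ] deg [-0.1  0.  -0. ] need m [-0.0002  0.0007  0.0001]
```

drive_tool(
  increments=[
    [[-0.5,0,0],[0,0,0]],
    [[-0.1,0,-0.35],[0,0,0]],
    [[0,0,-0.5],[0,0,0]],
    [[0,0,-0.5],[0,0,0]],
    [[0,0,-0.3],[0,0,0]],
    [[0,0,-0.1],[0,0,0]],
    [[0.2,0,0],[0,0,0]],
    [[0.15,0,0],[0,0,0]],
    [[0.05,0,0],[0,0,0]],
    [[0.05,0,0],[0,0,0]],
  ],
)

```text
time_s: 6.95
tool_pos: [0.644, -0.0654, 0.0514]
tool_rot: [-67.5, 89.9, -162.1]
force: [0.5, 0.4, -1.0]
grip_width: 0.0004
```

drive_tool(
  increments=[
    [[0.05,0,0],[0,0,0]],
    [[0.05,0,0],[0,0,0]],
    [[0.03,0,0],[0,0,0]],
    [[0.02,0,0],[0,0,0]],
    [[0,0,0],[0,0,0]],
    [[0,0,0],[0,0,0]],
    [[0,0,0],[0,0,0]],
  ],
)

```text
time_s: 7.65
tool_pos: [0.6446, -0.0646, 0.0465]
tool_rot: [52.7, 90.0, -41.8]
force: [-0.7, -2.3, 3.9]
grip_width: 0.0005
```

```bash
python3 - <<'E'
from h import *
need(rk(.028,-.035,.0465),goal())
c=env.read_camera("scene"); a=c["frame"][150:300,190:390,::-1]
cv2.imwrite("pics/sc3.png",cv2.resize(a,None,fx=4,fy=4,interpolation=cv2.INTER_CUBIC))
E
```

```text
t 7.65 pos [ 0.6446 -0.0646  0.0465] rack [ 0.0284 -0.0356  0.0465] F [-0.7  -2.35  3.91] w 0.0005
shift(tool) units [-0.001 -0.01  -0.014] turn units [-0.001  0.    -0.   ] deg [-0.1  0.  -0. ] need m [-0.0004  0.0006  0.    ]
```

View pics/sc3.png

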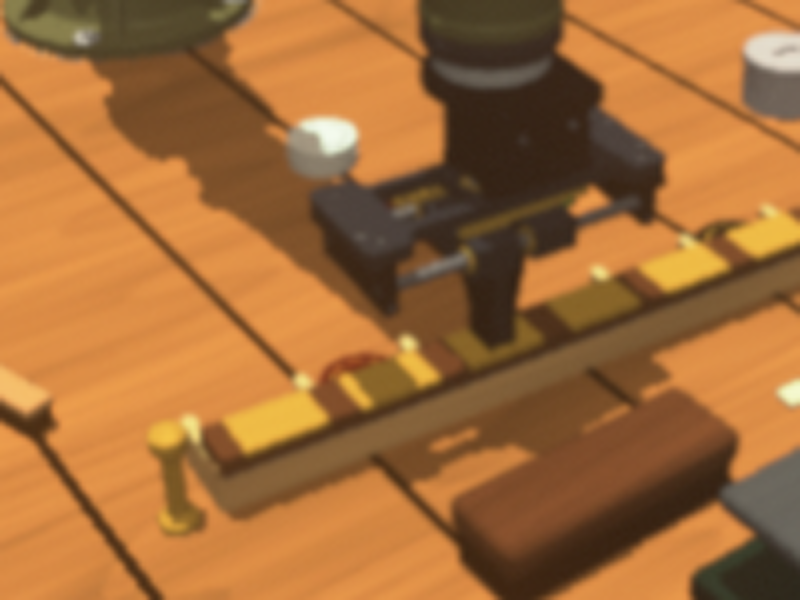

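The third plate was touched in its middle at 3.9 N, and plate c is free. I'll lift away and go above the tin.

drive_tool(
  increments=[
    [[-0.5,0,0],[0,0,0]],
    [[-0.5,0,0],[0,0,0]],
    [[-0.5,-0.2,0],[0,0,0]],
    [[-0.5,-0.5,0],[0,0,0]],
    [[0,-0.7,0],[0,0,0]],
    [[0,-0.8,-0.2],[0,0,0]],
    [[0,-0.8,-0.4],[0,0,0]],
    [[0,-0.7,-0.4],[0,0,0]],
    [[0,-0.6,-0.3],[0,0,0]],
    [[0,-0.3,-0.1],[0,0,0]],
  ],
  hand=0.6,
)

```text
time_s: 8.7
tool_pos: [0.4635, 0.0083, 0.1257]
tool_rot: [-126.7, 90.0, 139.0]
force: [0.3, -0.7, 0.3]
grip_width: 0.0674
```

```bash
python3 - <<'E'
from h import *
need([.4545,.0067,.1],goal()); print(env.get_obs()["qpos"].round(1))
c=env.read_camera("wrist"); cv2.imwrite("pics/w4.png",c["frame"][:,:,::-1])
E
```

```text
t 8.7 pos [0.4635 0.0083 0.1257] rack [-0.1577  0.0233  0.1257] F [ 0.3  -0.66  0.28] w 0.0674
shift(tool) units [ 0.643 -0.222  0.058] turn units [ 0. -0.  0.] deg [ 0.1 -0.   0. ] need m [-0.009  -0.0016 -0.0257]
[ 25.7   1.2 -30.1 114.7   0.6  64.3 -99. ]
```

View pics/w4.png

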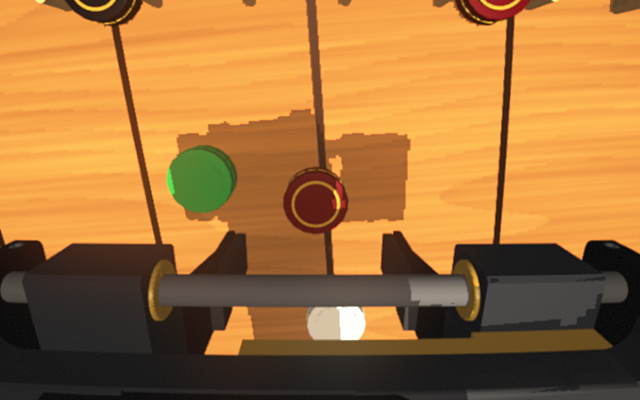

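```bash
python3 - <<'E'
from h import *
c=env.read_camera("wrist"); hsv=cv2.cvtColor(c["frame"],cv2.COLOR_RGB2HSV); h,s,v=[hsv[...,i].astype(int) for i in range(3)]
m=(((h<=7)|(h>=172))&(s>120)&(v>30))
for ce,st in blobs(m,150,4000): print(ce.round(1),st,ray(c,ce,.022).round(4))
m=(h>45)&(h<80)&(s>80)
for ce,st in blobs(m,150,9000): print("g",ce.round(1),st,ray(c,ce,.022).round(4))
print(ray(c,(315.5,204),.022))
need([.4545,.0067,.1],goal())
E
```

```text
[493.7   9.4] [465   0  64  20 652] [ 0.585  -0.1272  0.022 ]
[314.9 198.5] [ 284  170   63   63 1159] [0.4578 0.0064 0.022 ]
[315.  202.7] [ 295  184   41   39 1256] [0.4543 0.0066 0.022 ]
g [199.4 179.3] [ 167  149   68   62 3165] [0.4799 0.0944 0.022 ]
[0.45320438 0.00626701 0.022     ]
t 8.8 pos [0.4645 0.0069 0.1261] rack [-0.1566  0.0219  0.1261] F [ 0.61 -0.06  0.49] w 0.0688
shift(tool) units [ 0.652 -0.25   0.023] turn units [-0.  0. -0.] deg [-0.  0. -0.] need m [-0.01   -0.0002 -0.0261]
```

The wrist view puts the tin at (315,203), which is (0.4543, 0.0066) and agrees with the top view. The green tin is clear of the left finger. I'll lower around the tin.

drive_tool(
  increments=[
    [[0.3,-0.25,0.02],[0,0,0]],
    [[0.5,0,0],[0,0,0]],
    [[0.5,0,0],[0,0,0]],
    [[0.5,0,0],[0,0,0]],
    [[0.4,0,0],[0,0,0]],
    [[0.3,0,0],[0,0,0]],
    [[0.2,0,0],[0,0,0]],
    [[0.1,0,0],[0,0,0]],
    [[0.05,0,0],[0,0,0]],
    [[0,0,0],[0,0,0]],
  ],
)

```text
time_s: 9.8
tool_pos: [0.4557, 0.006, 0.0124]
tool_rot: [85.6, 90.0, -8.9]
force: [0.1, 0.2, -0.9]
grip_width: 0.0698
```

```bash
python3 - <<'E'
from h import *
need([.4545,.0067,.007],goal())
c=env.read_camera("wrist"); cv2.imwrite("pics/w5.png",c["frame"][:,:,::-1])
E
```

```text
t 9.8 pos [0.4557 0.006  0.0124] rack [-0.1654  0.0204  0.0124] F [ 0.13  0.16 -0.85] w 0.0698
shift(tool) units [ 0.134 -0.031 -0.016] turn units [-0.001  0.    -0.   ] deg [-0.1  0.  -0. ] need m [-0.0012  0.0007 -0.0054]
```

View pics/w5.png

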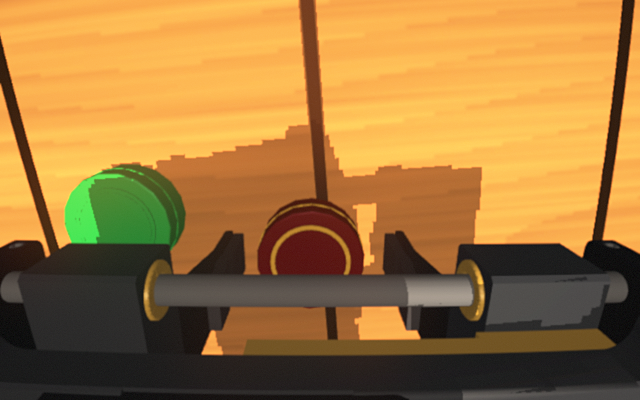

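The tin is centred between the fingers (310,255), and the green tin is clear. I'll lower the last 5 mm and close with 3 N.

drive_tool(
  increments=[
    [[0.06,-0.03,-0.01],[0,0,0]],
    [[0.06,0,0],[0,0,0]],
    [[0,0,0],[0,0,0]],
  ],
)

```text
time_s: 10.15
tool_pos: [0.4539, 0.0065, 0.0072]
tool_rot: [-43.2, 90.0, -137.7]
force: [-0.4, -0.2, -0.3]
grip_width: 0.0699
```

drive_tool(
  increments=[
    [[0,0,0],[0,0,0]],
    [[0,0,0],[0,0,0]],
    [[0,0,0],[0,0,0]],
    [[0,0,0],[0,0,0]],
    [[0,0,0],[0,0,0]],
  ],
  hand=0.1,
  squeeze=3,
)

```text
time_s: 10.65
tool_pos: [0.4542, 0.0066, 0.0074]
tool_rot: [90.7, 90.0, -3.8]
force: [0.3, 0.5, -0.0]
grip_width: 0.0516
```

```bash
python3 - <<'E'
from h import *
need(rk(-.07,-.035,.0075),goal())
E
```

```text
t 10.65 pos [0.4542 0.0066 0.0074] rack [-0.1669  0.0208  0.0074] F [ 0.31  0.55 -0.01] w 0.0516
shift(tool) units [-2.000e-03  2.424e+00  1.391e+00] turn units [-0.001 -0.    -0.   ] deg [-0.1 -0.  -0. ] need m [ 0.0923 -0.0631  0.0001]
```

drive_tool(
  increments=[
    [[0,0.05,0.04],[0,0,0]],
    [[0,0.1,0.06],[0,0,0]],
    [[0,0.1,0.06],[0,0,0]],
    [[0,0.15,0.09],[0,0,0]],
    [[0,0.15,0.09],[0,0,0]],
    [[0,0.15,0.09],[0,0,0]],
    [[0,0.15,0.09],[0,0,0]],
    [[0,0.15,0.09],[0,0,0]],
    [[0,0.15,0.09],[0,0,0]],
    [[0,0.15,0.09],[0,0,0]],
  ],
)

```text
time_s: 11.65
tool_pos: [0.504, -0.0294, 0.0074]
tool_rot: [-16.6, 90.0, -111.1]
force: [-2.4, 2.4, 3.9]
grip_width: 0.0522
```

```bash
python3 - <<'E'
from h import *
need(rk(-.07,-.035,.0075),goal())
c=env.read_camera("wrist"); cv2.imwrite("pics/w6.png",c["frame"][:,:,::-1])
E
```

```text
t 11.65 pos [ 0.504  -0.0294  0.0074] rack [-0.1145 -0.0112  0.0074] F [-2.37  2.39  3.9 ] w 0.0522
shift(tool) units [-0.003  1.114  0.592] turn units [-0.001  0.     0.   ] deg [-0.1  0.   0. ] need m [ 0.0426 -0.0271  0.0001]
```

View pics/w6.png

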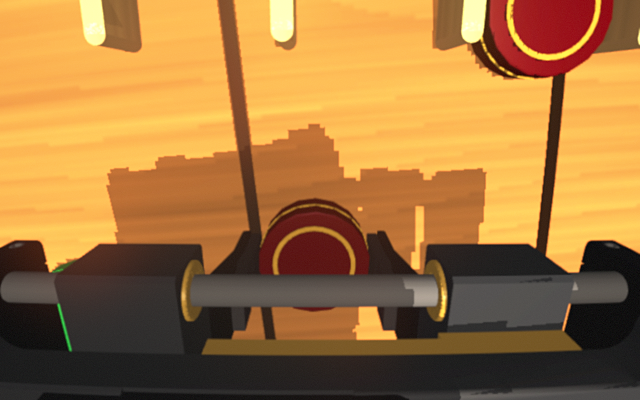

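The tin slides along with the fingers, staying flat between them, and the third gap's dividers show at (282,30) and (472,30). I'll continue to align it with the gap.

drive_tool(
  increments=[
    [[0,0.15,0.09],[0,0,0]],
    [[0,0.15,0.1],[0,0,0]],
    [[0,0.15,0.1],[0,0,0]],
    [[0,0.15,0.1],[0,0,0]],
    [[0,0.15,0.1],[0,0,0]],
    [[0,0.15,0.1],[0,0,0]],
    [[0,0.1,0],[0,0,0]],
    [[0,0.1,0],[0,0,0]],
    [[0,0,0],[0,0,0]],
    [[0,0,0],[0,0,0]],
  ],
)

```text
time_s: 12.7
tool_pos: [0.5454, -0.0558, 0.0072]
tool_rot: [-104.0, 90.0, 161.5]
force: [0.7, -0.5, -1.2]
grip_width: 0.0519
```

```bash
python3 - <<'E'
from h import *
need(rk(-.04,-.035,.0075),goal())
for n in ("wrist","top"):
  c=env.read_camera(n); cv2.imwrite(f"pics/{n}7.png",c["frame"][:,:,::-1])
a=cv2.imread("pics/top7.png")[140:280,240:450]
cv2.imwrite("pics/top7z.png",cv2.resize(a,None,fx=3.7,fy=3.7,interpolation=cv2.INTER_CUBIC))
E
```

```text
t 12.7 pos [ 0.5454 -0.0558  0.0072] rack [-0.0712 -0.0343  0.0072] F [ 0.68 -0.54 -1.16] w 0.0519
shift(tool) units [-0.007  0.78   0.015] turn units [-0.001 -0.     0.   ] deg [-0.1 -0.   0. ] need m [ 0.031  -0.0031  0.0003]
```

View pics/wrist7.png

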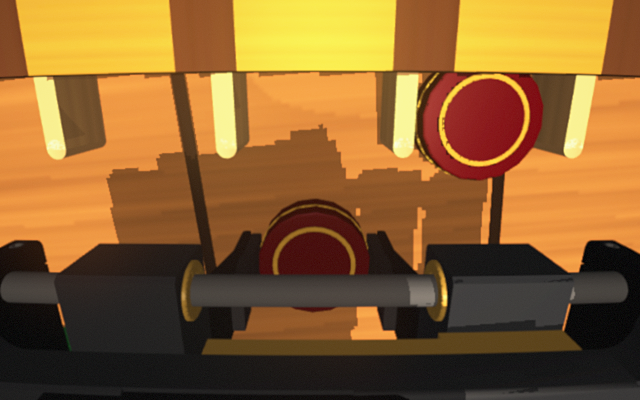

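View pics/top7z.png

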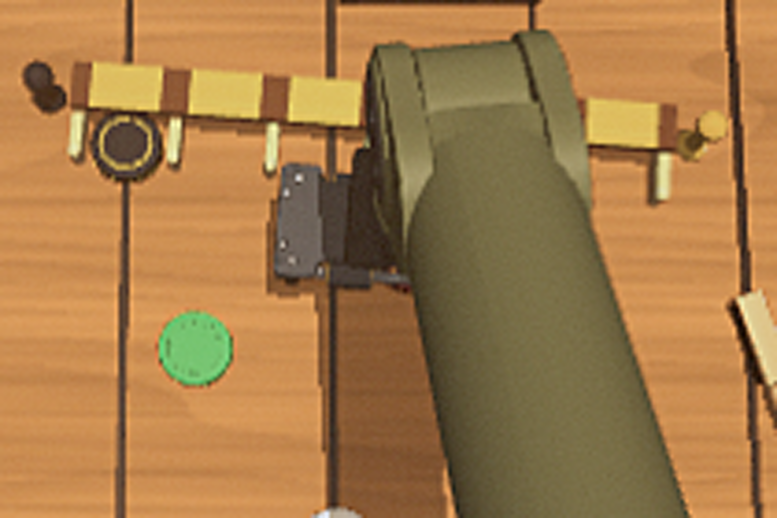

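```bash
python3 - <<'E'
from h import *
c=env.read_camera("wrist")
for u in [(227,157),(403,157)]: print(torack(ray(c,u,.03)).round(4))
need(rk(-.04,-.035,.0075),goal())
E
```

```text
[-0.02   -0.0013  0.03  ]
[-0.0201 -0.0711  0.03  ]
t 12.85 pos [ 0.5452 -0.0559  0.0072] rack [-0.0714 -0.0345  0.0072] F [ 0.49 -0.33 -1.92] w 0.0521
shift(tool) units [-0.007  0.784  0.011] turn units [-0.001  0.     0.   ] deg [-0.1  0.   0. ] need m [ 0.0312 -0.0029  0.0003]
```

The divider tips measure x = -20 mm in the rack frame, as they must, with the gap centre at y ≈ -36 mm. The tin is lined up with it. I'll slide it into the mouth of the gap while still held.

drive_tool(
  increments=[
    [[0,0.1,0.01],[0,0,0]],
    [[0,0.15,0.01],[0,0,0]],
    [[0,0.15,0],[0,0,0]],
    [[0,0.15,0],[0,0,0]],
    [[0,0.1,0],[0,0,0]],
    [[0,0.08,0],[0,0,0]],
    [[0,0,0],[0,0,0]],
    [[0,0,0],[0,0,0]],
  ],
)

```text
time_s: 13.65
tool_pos: [0.5744, -0.0591, 0.0073]
tool_rot: [-85.4, 90.0, -179.9]
force: [-0.6, -0.7, -1.1]
grip_width: 0.0518
```

drive_tool(
  increments=[
    [[0,0,0],[0,0,0]],
    [[0,0,0],[0,0,0]],
    [[0,0,0],[0,0,0]],
    [[0,0,0],[0,0,0]],
  ],
  hand=0.5,
)

```text
time_s: 14.05
tool_pos: [0.5745, -0.0592, 0.0074]
tool_rot: [42.9, 90.0, -51.6]
force: [-0.8, 0.9, -0.0]
grip_width: 0.0648
```

```bash
python3 - <<'E'
from h import *
need(rk(-.042,-.035,.0075),goal())
c=env.read_camera("wrist"); cv2.imwrite("pics/w8.png",c["frame"][:,:,::-1])
E
```

```text
t 14.05 pos [ 0.5745 -0.0592  0.0074] rack [-0.0419 -0.0355  0.0074] F [-0.84  0.94 -0.01] w 0.0648
shift(tool) units [-0.001 -0.003 -0.014] turn units [-0.001  0.    -0.   ] deg [-0.1  0.  -0. ] need m [-0.0001  0.0006  0.0001]
```

View pics/w8.png

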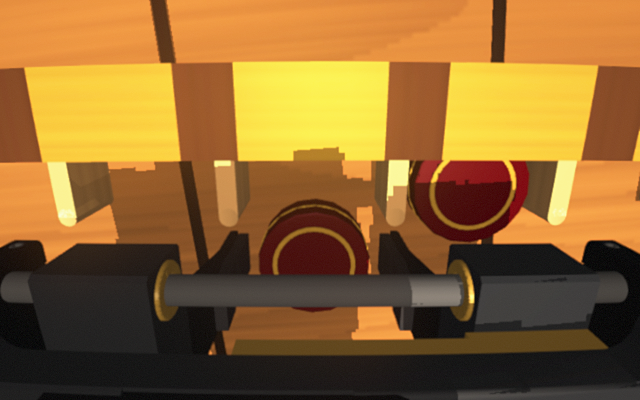

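The tin sits free at the mouth of the gap. I'll back off straight, then narrow the fingers so they cradle the tin from behind.

drive_tool(
  increments=[
    [[0,-0.1,0],[0,0,0]],
    [[0,-0.2,0],[0,0,0]],
    [[0,-0.3,0],[0,0,0]],
    [[0,-0.3,0],[0,0,0]],
    [[0,-0.25,0],[0,0,0]],
    [[0,-0.1,0],[0,0,0]],
    [[0,0,0],[0,0,0]],
    [[0,0,0],[0,0,0]],
  ],
)

```text
time_s: 14.9
tool_pos: [0.5251, -0.0554, 0.0076]
tool_rot: [78.4, 89.9, -16.1]
force: [0.0, -0.2, 0.7]
grip_width: 0.0654
```

drive_tool(
  increments=[
    [[0,0,0],[0,0,0]],
    [[0,0,0],[0,0,0]],
    [[0,0,0],[0,0,0]],
    [[0,0,0],[0,0,0]],
    [[0,0,0],[0,0,0]],
    [[0,0,0],[0,0,0]],
  ],
  hand=-0.35,
  squeeze=20,
)

```text
time_s: 15.5
tool_pos: [0.5247, -0.0553, 0.0073]
tool_rot: [-21.6, 90.0, -116.2]
force: [-0.1, -0.0, -0.0]
grip_width: 0.0305
```

```bash
python3 - <<'E'
from h import *
need(rk(-.0355,-.0355,.0075),goal())
c=env.read_camera("wrist"); cv2.imwrite("pics/w9.png",c["frame"][:,:,::-1])
hsv=cv2.cvtColor(c["frame"],cv2.COLOR_RGB2HSV); h,s,v=[hsv[...,i].astype(int) for i in range(3)]
m=(((h<=7)|(h>=172))&(s>120)&(v>30))
for ce,st in blobs(m,150,9000): print(ce.round(1),st,torack(ray(c,ce,.022)).round(4))
E
```

```text
t 15.5 pos [ 0.5247 -0.0553  0.0073] rack [-0.0919 -0.0354  0.0073] F [-0.1  -0.01 -0.02] w 0.0305
shift(tool) units [-5.000e-03  1.409e+00 -1.000e-03] turn units [-0.001  0.     0.   ] deg [-0.1  0.   0. ] need m [ 0.0562 -0.0044  0.0002]
[482.2  70.4] [ 424   10  125  122 4728] [-0.0071 -0.1037  0.022 ]
[487.2  66.7] [ 446   24   83   87 5556] [-0.0057 -0.1055  0.022 ]
[313.7 151.8] [ 254   96  120  118 4437] [-0.0399 -0.0366  0.022 ]
[313.7 156.8] [ 275  118   79   78 4827] [-0.042  -0.0366  0.022 ]
[ 10.4 256.3] [  0 241  31  35 263] [-0.0889  0.1078  0.022 ]
```

View pics/w9.png

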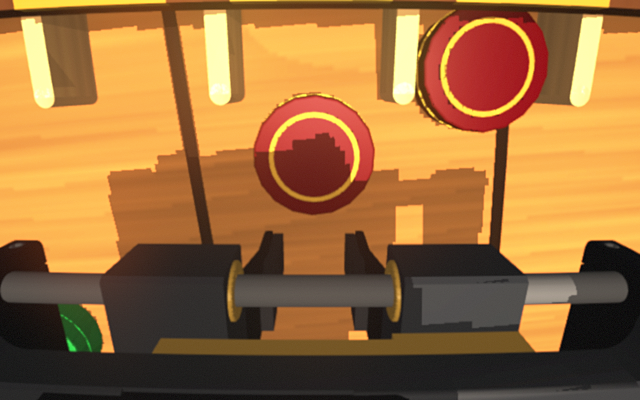

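The tin lies at (314,157), rack (-42, -36.6) mm, between the third gap's divider tips at x≈220 and 402. I'm pushing straight in.

drive_tool(
  increments=[
    [[0,0.1,0],[0,0,0]],
    [[0,0.15,0],[0,0,0]],
    [[0,0.15,0],[0,0,0]],
    [[0,0.15,0],[0,0,0]],
    [[0,0.15,0],[0,0,0]],
    [[0,0.15,0],[0,0,0]],
    [[0,0.15,0],[0,0,0]],
    [[0,0.1,0],[0,0,0]],
    [[0,0.05,0],[0,0,0]],
    [[0,0,0],[0,0,0]],
  ],
)

```text
time_s: 16.55
tool_pos: [0.5709, -0.0588, 0.0073]
tool_rot: [99.2, 90.0, 4.7]
force: [-1.2, 0.2, -0.4]
grip_width: 0.0283
```

```bash
cat > chk.py <<'E'
from h import *
import sys
need(rk(-.0355,-.0355,.0075),goal())
c=env.read_camera("wrist"); cv2.imwrite(sys.argv[1],c["frame"][:,:,::-1])
hsv=cv2.cvtColor(c["frame"],cv2.COLOR_RGB2HSV); h,s,v=[hsv[...,i].astype(int) for i in range(3)]
m=(((h<=7)|(h>=172))&(s>120)&(v>30))
for ce,st in blobs(m,150,9000): print(ce.round(1),st,torack(ray(c,ce,.022)).round(4))
E
python3 chk.py pics/w10.png
```

```text
t 16.55 pos [ 0.5709 -0.0588  0.0073] rack [-0.0455 -0.0354  0.0073] F [-1.19  0.18 -0.39] w 0.0283
shift(tool) units [-0.005  0.251  0.001] turn units [-0.001 -0.    -0.   ] deg [-0.1 -0.  -0. ] need m [ 0.01   -0.0008  0.0002]
[355.  168.7] [340 151  30  36 466] [-0.0008 -0.0541  0.022 ]
[466.8 195. ] [ 415  150  116   84 2686] [-0.0124 -0.1033  0.022 ]
[473.7 181.6] [ 436  151   76   66 4113] [-0.0064 -0.1056  0.022 ]
[311.5 223.8] [ 257  179  115   74 2089] [-0.0256 -0.0357  0.022 ]
[313.4 207. ] [ 276  179   76   57 3191] [-0.0178 -0.0365  0.022 ]
```

View pics/w10.png

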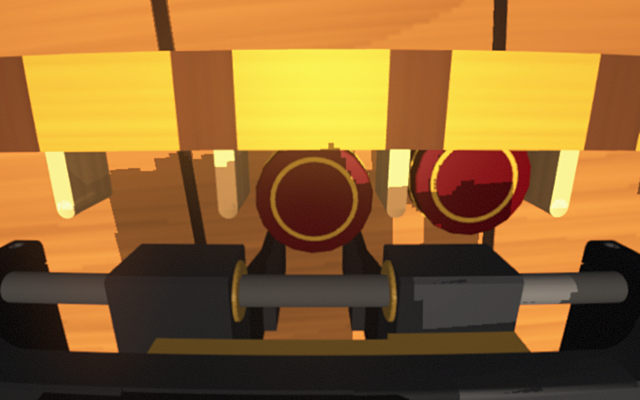

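The tin is inside the gap (ring centre 314,198) and needs about 10 mm more. I'll go slower now.

drive_tool(
  increments=[
    [[0,0.05,0],[0,0,0]],
    [[0,0.05,0],[0,0,0]],
    [[0,0.05,0],[0,0,0]],
    [[0,0.04,0],[0,0,0]],
    [[0,0.02,0],[0,0,0]],
    [[0,0,0],[0,0,0]],
    [[0,0,0],[0,0,0]],
  ],
)

```text
time_s: 17.3
tool_pos: [0.579, -0.0596, 0.0074]
tool_rot: [67.9, 90.0, -26.6]
force: [0.6, 0.1, -0.1]
grip_width: 0.0283
```

```bash
python3 chk.py pics/w11.png
```

```text
t 17.3 pos [ 0.579  -0.0596  0.0074] rack [-0.0374 -0.0355  0.0074] F [ 0.65  0.11 -0.14] w 0.0283
shift(tool) units [-0.002  0.046 -0.001] turn units [-0.001  0.    -0.   ] deg [-0.1  0.  -0. ] need m [ 0.0018 -0.0001  0.0001]
[463.8 211.6] [ 411  173  117   73 2251] [-0.0119 -0.103   0.022 ]
[471.  201.2] [ 435  174   74   60 3727] [-0.0071 -0.1056  0.022 ]
[314.1 228. ] [ 257  190  115   63 1839] [-0.0194 -0.0369  0.022 ]
[314.1 212.8] [ 277  192   75   44 2372] [-0.0123 -0.0369  0.022 ]
```

View pics/w11.png

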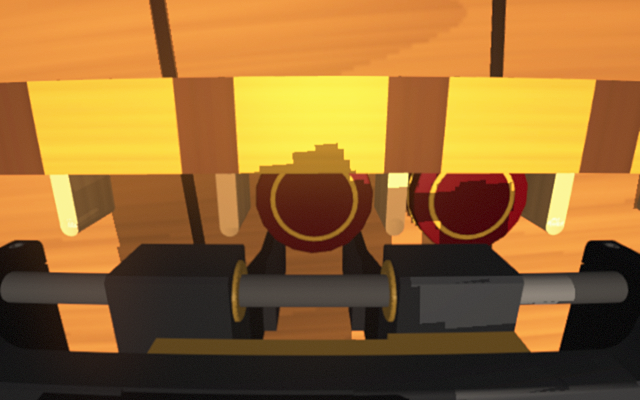

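drive_tool(
  increments=[
    [[0,0.03,0],[0,0,0]],
    [[0,0.03,0],[0,0,0]],
    [[0,0.02,0],[0,0,0]],
    [[0,0,0],[0,0,0]],
    [[0,0,0],[0,0,0]],
  ],
)

```text
time_s: 17.85
tool_pos: [0.5817, -0.0598, 0.0072]
tool_rot: [-79.2, 90.0, -173.7]
force: [-2.6, 0.1, 1.7]
grip_width: 0.0283
```

```bash
python3 chk.py pics/w12.png
```

```text
t 17.85 pos [ 0.5817 -0.0598  0.0072] rack [-0.0346 -0.0355  0.0072] F [-2.6   0.07  1.7 ] w 0.0283
shift(tool) units [-0.007 -0.022 -0.001] turn units [-0.001  0.     0.   ] deg [-0.1  0.   0. ] need m [-0.0009  0.0001  0.0003]
[424.5 213.5] [ 410  181   44   64 1032] [-0.0099 -0.0855  0.022 ]
[470.2 208. ] [ 434  182   75   58 3590] [-0.0075 -0.1056  0.022 ]
[511.5 214.3] [480 182  47  67 834] [-0.0105 -0.1249  0.022 ]
[314.2 229.2] [ 257  191  115   63 1810] [-0.0172 -0.0369  0.022 ]
[313.9 214.7] [ 276  194   76   43 2213] [-0.0104 -0.0368  0.022 ]
```

View pics/w12.png

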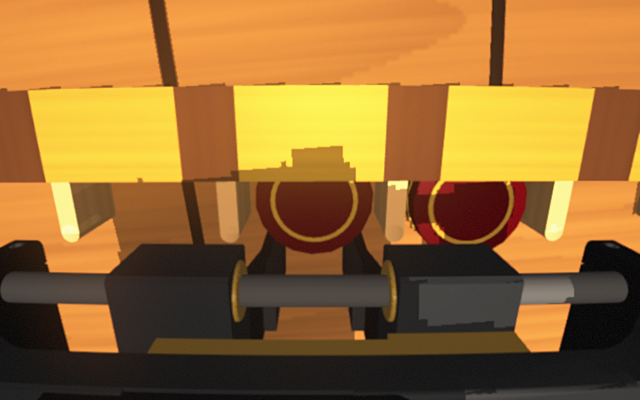

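drive_tool(
  increments=[
    [[0,0.02,0],[0,0,0]],
    [[0,0.02,0],[0,0,0]],
    [[0,0.02,0],[0,0,0]],
    [[0,0,0],[0,0,0]],
    [[0,0,0],[0,0,0]],
  ],
)

```text
time_s: 18.4
tool_pos: [0.5822, -0.0598, 0.0069]
tool_rot: [-84.0, 89.7, -178.5]
force: [-7.1, 0.1, 4.7]
grip_width: 0.0284
```

```bash
python3 chk.py pics/w13.png
```

```text
t 18.4 pos [ 0.5822 -0.0598  0.0069] rack [-0.0342 -0.0356  0.0069] F [-7.11  0.12  4.72] w 0.0284
shift(tool) units [-0.014 -0.033 -0.001] turn units [-0.001  0.     0.002] deg [-0.1  0.   0.3] need m [-0.0013  0.0002  0.0006]
[424.2 214.3] [411 183  38  62 985] [-0.0097 -0.0852  0.022 ]
[470.6 209.7] [ 435  184   74   57 3523] [-0.0076 -0.1057  0.022 ]
[512.2 215.6] [484 184  44  66 806] [-0.0105 -0.125   0.022 ]
[312.3 229.1] [ 257  190  115   65 1898] [-0.0165 -0.0361  0.022 ]
[313.5 214. ] [ 276  191   76   47 2494] [-0.0094 -0.0366  0.022 ]
```

The push force rose to 7 N with almost no motion, so the tin is against the wall. I'll withdraw straight back, then up.

drive_tool(
  increments=[
    [[0,-0.05,0],[0,0,0]],
    [[0,-0.1,0],[0,0,0]],
    [[0,-0.3,0],[0,0,0]],
    [[0,-0.5,0],[0,0,0]],
    [[0,-0.5,0],[0,0,0]],
    [[-0.3,-0.3,0],[0,0,0]],
    [[-0.5,0,0],[0,0,0]],
    [[-0.6,0,0],[0,0,0]],
    [[-0.6,0,0],[0,0,0]],
    [[-0.2,0,0],[0,0,0]],
  ],
)

```text
time_s: 19.45
tool_pos: [0.5162, -0.0546, 0.0979]
tool_rot: [79.8, 89.7, -14.7]
force: [-0.5, 0.1, -0.7]
grip_width: 0.0285
```

```bash
python3 chk.py pics/w14.png
```

```text
t 19.45 pos [ 0.5162 -0.0546  0.0979] rack [-0.1003 -0.0354  0.0979] F [-0.53  0.09 -0.71] w 0.0285
shift(tool) units [ 2.269e+00  1.609e+00 -2.000e-03] turn units [-0.001  0.    -0.003] deg [-0.1  0.1 -0.3] need m [ 0.0646 -0.0051 -0.0904]
[418.9  68.5] [ 382   29   79   75 1710] [-0.0095 -0.104   0.022 ]
[314.2  69.2] [ 275   31   79   70 1487] [-0.0102 -0.0371  0.022 ]
[313.5  58.9] [ 288   32   52   55 2203] [-0.0039 -0.0367  0.022 ]
[421.8  62.5] [ 396   36   52   54 2142] [-0.0058 -0.1057  0.022 ]
```

View pics/w14.png

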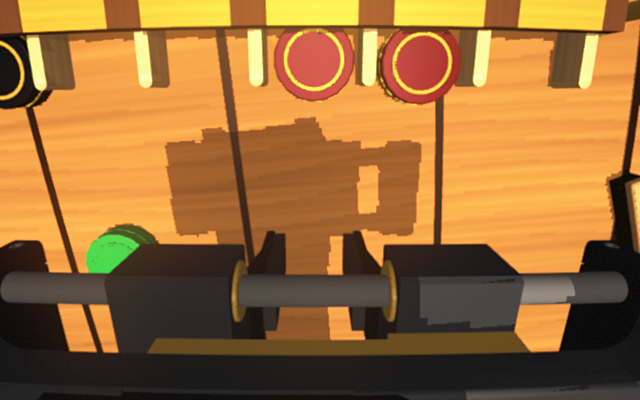

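The tin lies flat in the third gap at (313,59), rack (-3.9, -36.7) mm, and tin_ox2 is unmoved. I'll clear the arm for a last overall look.

drive_tool(
  increments=[
    [[-0.6,0,0],[0,0,0]],
    [[-0.6,0,0.4],[0,0,0]],
    [[-0.6,0,0.7],[0,0,0]],
    [[0,0,0.8],[0,0,0]],
    [[0,0,0.8],[0,0,0]],
    [[0,0,0.8],[0,0,0]],
    [[0,0,0.7],[0,0,0]],
    [[0,0,0.4],[0,0,0]],
    [[0,0,0],[0,0,0]],
    [[0,0,0],[0,0,0]],
  ],
)

```text
time_s: 20.5
tool_pos: [0.5003, -0.2363, 0.1666]
tool_rot: [-151.7, 89.9, 113.9]
force: [0.2, 0.5, 0.4]
grip_width: 0.0286
```

```bash
python3 - <<'E'
from h import *
need(rk(-.1,-.2,.17),goal())
c=env.read_camera("top"); cv2.imwrite("pics/top15.png",c["frame"][:,:,::-1])
hsv=cv2.cvtColor(c["frame"],cv2.COLOR_RGB2HSV); h,s,v=[hsv[...,i].astype(int) for i in range(3)]
m=(((h<=7)|(h>=172))&(s>120)&(v>30))
for ce,st in blobs(m,40,900): print(ce.round(1),st,torack(ray(c,ce,.022)).round(4))
a=c["frame"].astype(int); b=cv2.imread("pics/top0.png")[:,:,::-1].astype(int)
cv2.imwrite("pics/diff.png",np.abs(a-b).max(2).clip(0,255).astype(np.uint8))
E
```

```text
t 20.5 pos [ 0.5003 -0.2363  0.1666] rack [-0.1023 -0.2178  0.1666] F [0.24 0.52 0.35] w 0.0286
shift(tool) units [-0.083  0.058 -0.445] turn units [-0.001 -0.001  0.   ] deg [-0.1 -0.1  0. ] need m [0.0037 0.0176 0.0034]
[ 70.2 156.8] [ 61 148  16  17  85] [0.0144 0.7457 0.022 ]
[352.6 184.7] [344 175  19  18  93] [-0.0081 -0.0361  0.022 ]
[352.9 183. ] [348 178  12  11 103] [-0.0034 -0.0367  0.022 ]
[378.8 187.1] [369 178  20  18 100] [-0.0092 -0.1057  0.022 ]
[378.9 185.8] [374 181  11  11 100] [-0.0056 -0.1058  0.022 ]
```

View pics/top15.png

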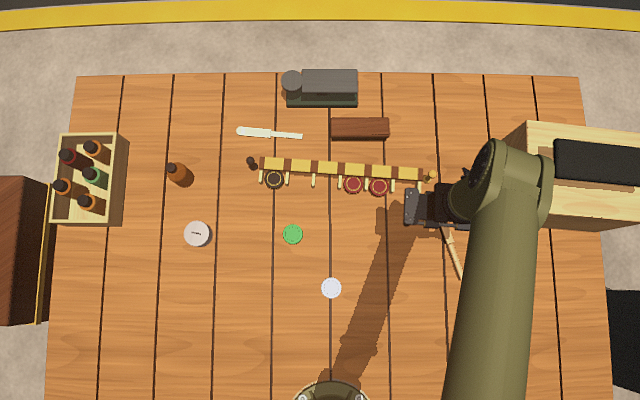

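View pics/diff.png

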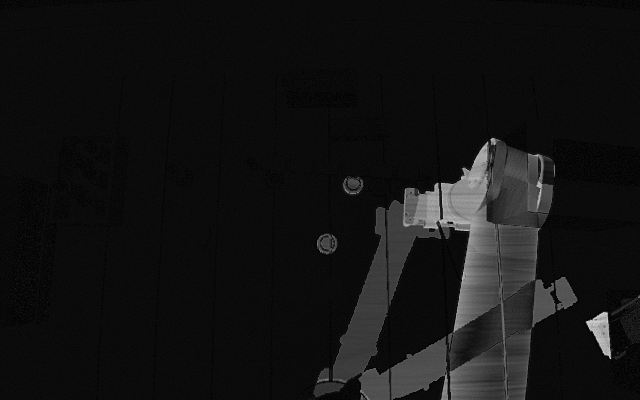

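The top view shows the tin at (353,183) in the third gap from the brass post. The difference image shows that only the tin, the arm and its shadow changed. I'll move away from the kit box a little, then hand in.

drive_tool(
  increments=[
    [[-0.2,0,-0.4],[0,0,0]],
    [[-0.2,0,-0.6],[0,0,0]],
    [[-0.2,0,-0.5],[0,0,0]],
    [[0,0,-0.2],[0,0,0]],
    [[0,0,0],[0,0,0]],
    [[0,0,0],[0,0,0]],
    [[0,0,0],[0,0,0]],
  ],
)

```text
time_s: 21.25
tool_pos: [0.5051, -0.1711, 0.1909]
tool_rot: [-70.0, 90.0, -164.6]
force: [-1.2, -0.3, -0.7]
grip_width: 0.0284
```

```bash
python3 - <<'E'
from h import *
o=env.get_obs(); print(o["time_s"],o["tool_pos"],o["force"])
print(env.sign_off())
E
```

```text
21.25 [ 0.50509612 -0.17106457  0.19090228] [-1.19392074 -0.266194   -0.7080285 ]
the job is handed in; nothing more can be done
None
```

The tin is home in the third gap from the brass post, and I handed the job in at about 21 s of the 64 s allowed.

- **Counting:** The brass post stands at the rack's -y end, so I touched plates f, e and d in that order with the closed fingertips. The readings were about 2.9, 2.9 and 3.9 N, and nothing beyond the third plate was touched.
- **Placing the tin:** I slid the tin flat on the bench, held with 3 N, to the mouth of the third gap. I then let go and pushed it in from behind with both fingertips. The push force rose to 7 N with almost no further motion, so it was against the back wall.
- **Last checks:** In the rack's frame, the wrist camera put the tin at x = -3.9 mm, y = -36.7 mm and the top camera at x = -3.4 mm, y = -36.7 mm. The home position is x = -4 mm, y = -35 mm.
- **Other things:** A before-and-after comparison of the top view showed no change except the tin, the arm and its shadow. The arm hid part of the welt brush in that view, so the brush is only partly confirmed. The hand was clear of everything at the end.

No check failed or disagreed. The sign-off gives no verdict, so I have no result beyond these checks.

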